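Check the photometer with the solid glass cell

TASK

First wind the lamp's time switch clockwise right up to its stop, taking its key in as many partial turns as you need. Then take the one cell without a stopper out of the rack by its frosted faces only, never touching its clear faces, and hold it still and upright in the light path, halfway between the lamp's lens and the sensor, with the beam passing squarely through the middle of its clear faces. Finish still holding it there, clear of everything but the fingers, and leave all the other things on the bench where they are.

Things in the scene. Friction and masses are not known exactly. Their poses are not given: they have to be found in the camera images.
- key (a joint): Winding angle of the time switch's key, rad: 0 run down, grows as the key turns clockwise seen from above, 3.4 is the stop (fully wound). Starts between 0.1 and 0.7. The spring pulls back (0.012 N m per rad), but the movement holds the key wherever it is let go (friction 0.07 N m), so it can be taken afresh.
- key_grip (a point): Winding key of the time switch: a black upright bar 36 mm long, 10 thick, on a round skirt 44 across. This point lies in the bar on the vertical turning axis, 78 mm above the bench, 12 below the bar's top, 16 above the skirt's top. x: along the bar (turns with the key), y: across it, z up. The switch is a fixed grey box 98 x 98 mm, 55 high, under the key.
- cell_mid (a point): Centre of the cell to use: solid glass shaped like a cuvette, 12.5 x 12.5 mm, 45 high, 18 g, bare on top (two others have white stoppers). Whitish frosted faces look along its x, clear faces (for the light) along its y, z up. It starts upright in the rack, this point 34.5 mm above the bench, its top 27 above the rack's top; frosted faces look across the rack's row, clear ones along it.
- rack_mid (a point): Middle of the top face of the fixed blue cuvette rack, 52 mm (x) by 118 (y), 30 high, with 2 rows of 5 square wells, 14 mm wide, 18 deep, 22 apart. The three cells stand, in any order, in the row at x = -11 mm, at y = -44, 0 and 44 mm; the row at x = +11 is empty. z up.
- beam_mid (a point): Middle of the fixed photometer's light path, 100 mm above the bench, half-way from the lamp's lens (45 mm off at +y) to the sensor's snout (45 mm off at -y). y: along the thin level beam, z up. Lamp: black, 62 mm wide, reaching 165 mm from here, top 130 above the bench; sensor: grey, 44 wide, reaching 117 mm. Below: a rail along y, 420 long, top 36 high. No cell holder, only air between.
- cell: The same unstoppered cell; origin at the centre of its underside, axes as for its centre.
- rack: The rack; origin under its middle, on the bench.
- photometer: The photometer; origin on the bench under the middle of the light path.
- cellb: A cell of the same glass size with a white stopper (57 mm high in all), in the rack; origin under its middle. Leave it.
- cellc: The other cell with a white stopper, likewise. Leave it.
- beaker: Small glass beaker, 44 mm across, 58 high; origin under its middle. Leave it.
- petri: Lidded clear petri dish, 92 mm across, 15 high; origin under its middle. Leave it.
- pen: Marker pen lying down, 132 mm long along its x, 13 thick; origin under its middle. Leave it.
- dropper: Brown dropper bottle, 36 mm across, 75 high; origin under its middle. Leave it.
Mind the look-alikes: they are no part of the job. There is more than one size of the rack; the job needs the larger. What is shaped like the cell but purple is not meant.

How it is judged (in metres and radians):
On the way, in this order (a step that is already met when the one before it is completed fails the run):
1. the time switch is wound right up to its stop (key past 3.25 rad) (value of joint key above 3.25 rad), for 0.2 s.
2. the unstoppered cell is out of the rack, carried by the fingers (height (world z) of cell_mid above 0.062 m and contact force between cell and the fingers above 1 N and contact force between cell and rack below 0.1 N), for 0.2 s.
At the end, for the whole second after the job is handed in: Key still past 3.2 rad; the fingers alone hold the bare cell, still, its centre within 4 mm of the beam sideways, 8 mm in height and 20 mm of halfway from lens to sensor, upright and its clear faces square to the beam, both within 0.15 rad (value of joint key above 3.2 rad and x of cell_mid in the frame of beam_mid between -0.004 and 0.004 m and z of cell_mid in the frame of beam_mid between -0.008 and 0.008 m and y of cell_mid in the frame of beam_mid between -0.02 and 0.02 m and angle between the y axis of cell_mid and the y axis of beam_mid, either way round below 0.15 rad and angle between cell_mid's own z axis and vertical below 0.15 rad and contact force between cell and the fingers above 2 N and contact force between cell and photometer below 0.05 N and height (world z) of cell_mid above 0.08 m and linear speed of cell below 0.01 m/s and angular speed of cell below 0.1 rad/s); the arm keeps its last pose, push and grip.
It fails at once if the fingers touch the cell anywhere but on its frosted faces (the clear glass between them) (contact force between cell_c0 and the fingers above 0.5 N).
It fails at once if a stoppered cell moved more than 10 mm (distance of any of cellb, cellc from where it was at the start of the episode above 0.01 m).
It fails at once if the beaker, dropper bottle, petri dish or pen moved more than 25 mm (distance of any of beaker, dropper, petri, pen from where it was at the start of the episode above 0.025 m).
It also fails if it takes over 72 s, if anything falls off the work surface, if the arm or the gripper's body presses on something with over 40 N, if the wrist force passes 120 N, or if a joint passes its speed limit or range.

ROBOT

A 6-joint arm with a two-finger parallel gripper is mounted at the origin on the work surface. World frame = base frame: x ahead of the robot, y to its left, z up, the work surface at z = 0. Lengths are in mm, angles in degrees, forces in N, time in s.
With the tool pointing down it reaches from about 350 to 975 mm from the base axis. Payload 4.9 kg.
Tool frame: the origin (TCP) lies midway between the tips of the shut fingers; the grasp point (between the pads) lies 19 mm behind it; z points along the fingers, y is the line along which they close (so a half turn about z gives the same grasp; the last joint's range is limited). The gripper opens to 85 mm and grips with 20 to 120 N. Pads are 22 mm wide; open, the fingers measure 114 mm over their backs; the gripper's body (76 mm by 85 mm) begins 54 mm behind the grasp point. The pads swing forward as they close: fully open they stand 13 mm farther back than shut.
Start: joints at [-83.766, 3.019, 92.412, -0, 84.569, -6.818], TCP at [141.143, -608.835, 231.304] pointing down, gripper open.
Joint ranges: [-172.51, 172.51], [-57.92, 126.97], [3.15, 148.05], [-58.71, 238.71], [5.1, 150.11], [-179.66, 179.66]. Speed limits (degrees/s): [147.25, 147.25, 180, 180, 180, 180].

INTERFACE

Orientations are given as a 3x3 rotation matrix whose columns are the frame's x, y, z axes.
In Python, from cell import get_state, optics, manip gives the robot as it stands.
- The arm moves only by the tool apply_moves, never from a script. Its argument "increments" is a list of rows, each a list of 6 numbers: the shift along the tool's x, y, z in m, then the turn, a rotation vector about the tool's x, y, z in rad. A call has 1 to 20 rows; each row is the pose to reach, as a shift and turn from the pose commanded when the call began, along the tool's axes at that moment; what a row does not reach only later rows make up. A row lasts 1/12 s, in which the tool goes at most 41.7 mm and 7.16 degrees, less where a joint would pass 70% of its speed; a pose out of reach is approached as far as the arm can. A call with a gripper value outside its range is refused whole. "hand" is the opening in per cent of the stroke, from 0 (shut) to 100 (fully open), set as the call begins (left out, the last holds). The fingers move at their own pace and stop on an object; "newtons" is the grip in N (left out, the last holds). Time passes only in rows, so rows that repeat a pose let the fingers close. It gives the time, the measured TCP pose, the force, the opening and the grip force at its end, in the units of the state.
- get_state(): the state, without advancing time (a new reading comes with each control period).
- optics.read_camera(name): name is "scene" or "top"; returns the picture (480x640x3 uint8, blue, green, red); there is no depth.
- optics.calibration(name): a dict with "K" (3x3 intrinsics, pixels), "k1" (the pictures are not rectified: a ray, as slopes to the right and down, at radius r is drawn at 1 + k1 r^2 times it, then the intrinsics apply), "rvec" (rotation vector, rad) and "tvec" (3), from world to camera coordinates, as OpenCV has them. Camera axes: x right, y down, z forward; pixel columns grow to the right and rows downward; lengths in mm; the calibration is good to about 2 mm. A picture is of the moment at which its call begins. calibration takes no time and is no camera call.
- manip.finish_job(): hands the job in; it is judged then, once.
Trained networks look in the newest picture that a camera, given by its name, has taken for a name from the list of things; names that differ only in an ending like _2 or _b are one class to them, and where a whole thing is asked for, a point or a joint stands for the part that bears it (a point fixed in the world has none). Each returns a list of dicts, best first, with "conf" (0 to 1); they miss things now and then, are a little off and sometimes report something else, mostly with a low value. They report only what shows in the picture. A call takes as long as a camera call. They do not tell look-alikes from the thing itself.
- optics.trace(camera, name): "region" (480x640 bool, what is visible of it) and "extent" ([centre column, centre row, width, height] in pixels, round what is visible of it).
The state is a dict: "time_s": time; "joint_pos": joint angles; "dq": joint speeds; "tau": joint torques, N m; "position": TCP position; "orientation": TCP orientation; "contact_force": force on the tool from outside, world axes, zero at the start; "wrist_torque": the same for the moment, N m; "gripper_width": finger opening in mm; "grasp_force": force on a finger pad.
Only numpy, scipy, OpenCV 4.12 (cv2) and the standard library are available. Lean on these libraries where they do the work, as an engineer would, in place of code of your own. Each camera call takes 0.05 s, during which the arm holds its last target. There are 200 camera calls.

## Working session

There is one attempt and no reset: what is moved stays moved. The work goes in short steps, Python scripts to look and compute and a tool call to move; the robot and the scene stay as the last step left them, time stands still between calls to the robot, and variables do not carry over. Pictures are saved under pics/ and viewed, at most 10 in all, crops included, and the job is handed in when it is done.

Besides the shell and the picture viewer there is one more tool, called after "Call:" as a command line: name --pt "numbers of a row" for each row, then --argument value for the rest. apply_moves: Moves the arm, as the interface text tells. Its arguments: {"type":"object","properties":{"increments":{"type":"array","items":{"type":"array","items":{"type":"number"}}},"hand":{"type":"number"},"newtons":{"type":"number"}},"required":["increments"]}

```bash
mkdir -p pics; ls
python3 - <<'E'
from cell import get_state, optics
import cv2
for n in("scene","top"):
    cv2.imwrite(f"pics/{n}0.png",optics.read_camera(n)); print(n,optics.calibration(n))
s=get_state();print(s)
E
```

```text
pics
scene {'K': array([[445.81289425,   0.        , 323.85548326],
       [  0.        , 445.81289425, 241.83560001],
       [  0.        ,   0.        ,   1.        ]]), 'k1': 0.0384621567629286, 'rvec': array([ 0.57562645,  2.50954064, -1.35636024]), 'tvec': array([ 433.26984811,  -36.20440077, 1015.41676479])}
top {'K': array([[571.11958212,   0.        , 317.46605145],
       [  0.        , 571.11958212, 239.4952505 ],
       [  0.        ,   0.        ,   1.        ]]), 'k1': 0.04345561454477482, 'rvec': array([ 2.14795152, -2.11897458,  0.22226339]), 'tvec': array([-9.04299726e-01,  4.84618805e+02,  1.22886627e+03])}
{'time_s': 0.1, 'joint_pos': array([-8.37669793e+01,  3.05345692e+00,  9.24859304e+01,  3.81342440e-04,
        8.45694194e+01, -6.81747323e+00]), 'dq': array([ 0.00486334, -0.11712505, -0.21343749, -0.08686055,  0.05055515,
        0.0436353 ]), 'tau': array([ 4.82846190e-06, -3.94904387e+01, -3.71364927e+01, -1.57079662e-04,
        3.88653614e-03, -7.36844186e-08]), 'position': array([ 141.07764259, -608.27510088,  230.16839447]), 'orientation': array([[ 9.74171607e-01,  2.25808856e-01, -1.99595796e-04],
       [ 2.25808825e-01, -9.74169804e-01,  1.88852710e-03],
       [ 2.32005947e-04, -1.88481997e-03, -9.99998197e-01]]), 'contact_force': array([ 0.47263114,  0.04199516, -0.58999865]), 'wrist_torque': array([ 0.0295081 , -0.04798418, -0.03797618]), 'grasp_force': 0.0, 'gripper_width': 85.62351289838249}
```

View pics/top0.png

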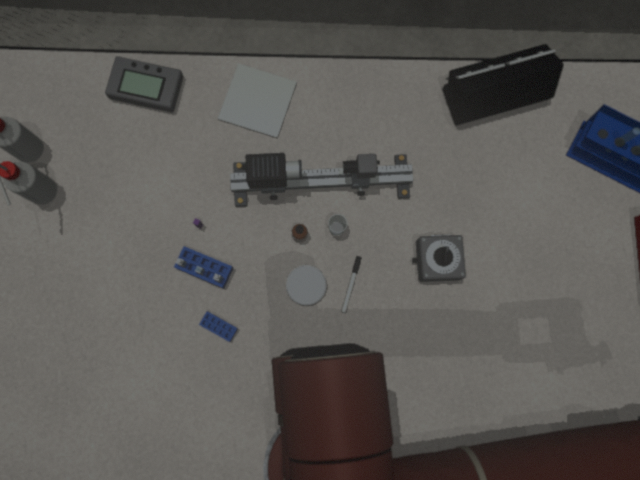

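View pics/scene0.png

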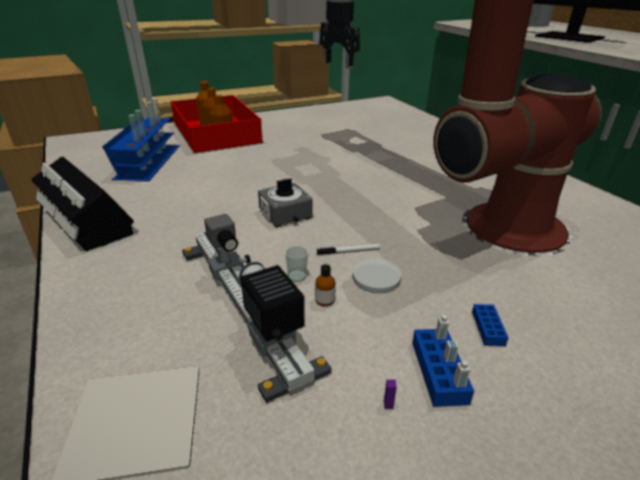

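The top view shows the rack (204,267), the small rack (219,326), the switch (441,258), and the photometer with its lamp at (265,170) and sensor at (367,165). Next I'll look at enlarged crops.

```bash
cat > h.py <<'E'
import numpy as np, cv2
from cell import get_state, optics
C={n:optics.calibration(n) for n in("scene","top")}
def proj(n,P):
    c=C[n];R=cv2.Rodrigues(c["rvec"])[0];q=np.atleast_2d(P)@R.T+c["tvec"];u=q[:,:2]/q[:,2:]
    u=u*(1+c["k1"]*(u**2).sum(1,keepdims=True));K=c["K"];return u*[K[0,0],K[1,1]]+K[:2,2]
def back(n,px,z):
    c=C[n];R=cv2.Rodrigues(c["rvec"])[0]
    u=cv2.undistortPoints(np.array(px,float).reshape(-1,1,2),c["K"],np.array([c["k1"],0,0,0.])).reshape(-1,2)
    d=np.c_[u,np.ones(len(u))]@R;o=-R.T@c["tvec"];return o+d*((z-o[2])/d[:,2])[:,None]
def crop(im,x,y,w,h,s): return cv2.resize(im[y:y+h,x:x+w],None,fx=s,fy=s,interpolation=cv2.INTER_CUBIC)
E
python3 - <<'E'
from h import *
t=cv2.imread("pics/top0.png");s=cv2.imread("pics/scene0.png")
a=np.hstack([crop(t,165,235,80,60,5),crop(t,405,225,80,60,5)])
b=np.hstack([crop(s,405,310,80,60,5)if 0 else crop(s,400,310,100,100,3),crop(s,240,165,100,100,3)])
b=cv2.copyMakeBorder(b,0,0,0,200,cv2.BORDER_CONSTANT)
cv2.imwrite("pics/m1.png",cv2.convertScaleAbs(np.vstack([a,b]),alpha=1.5))
cv2.imwrite("pics/m2.png",cv2.convertScaleAbs(crop(t,220,140,200,75,4),alpha=1.5))
o=get_state()
for n in("scene","top"):
    optics.read_camera(n)
    for k in("rack","photometer","key_grip","cell","cellb"):
        for d in optics.trace(n,k):print(n,k,d["conf"],np.round(d["extent"]))
E
```

```text
scene rack 0.76 [443. 367.  64.  77.]
scene rack 0.61 [487. 325.  37.  40.]
scene photometer 0.74 [256. 308. 153. 188.]
scene key_grip 0.85 [282. 188.  23.  18.]
scene cell 0.76 [390. 394.  16.  30.]
scene cell 0.51 [451. 352.  12.  17.]
scene cellb 0.65 [297. 264.  23.  39.]
scene cellb 0.6 [461. 371.  18.  24.]
top rack 0.76 [205. 267.  60.  39.]
top rack 0.75 [199. 270.   5.   6.]
top rack 0.58 [219. 327.  39.  29.]
top photometer 0.62 [181. 264.   7.   4.]
top photometer 0.58 [322. 181. 185.  51.]
top key_grip 0.55 [445. 255.  18.  24.]
top cell 0.64 [201. 269.  10.  12.]
top cell 0.59 [337. 224.  18.  22.]
top cellb 0.51 [183. 263.   5.   6.]
```

View pics/m1.png

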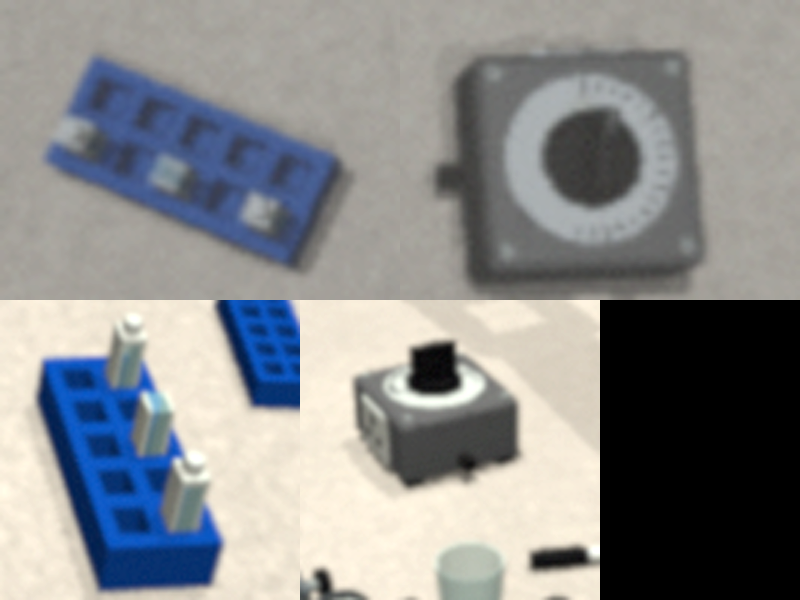

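View pics/m2.png

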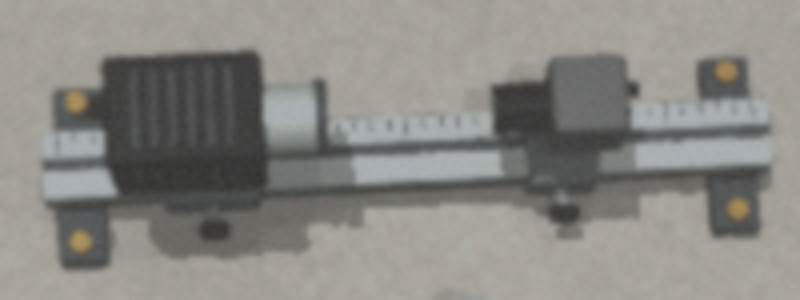

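The bare cell is the middle one in the larger rack. Next I'll fit the rack, key and photometer poses by matching silhouettes in both views.

```bash
cat >> h.py <<'E'
from scipy.optimize import minimize
def box(x0,x1,y0,y1,z0,z1): return np.array([[x,y,z] for x in(x0,x1) for y in(y0,y1) for z in(z0,z1)],float)
def cyl(r,z0,z1):
    a=np.linspace(0,2*np.pi,32,endpoint=False);return np.array([[r*np.cos(t),r*np.sin(t),z] for t in a for z in(z0,z1)])
def place(P,p):
    c,s=np.cos(p[2]),np.sin(p[2]);return P@np.array([[c,s,0],[-s,c,0],[0,0,1]])+[p[0],p[1],0]
def render(n,parts,p):
    m=np.zeros((960*2,1280*2),np.uint8)
    for P in parts:
        q=(proj(n,place(P,p))+.5)*4
        cv2.fillConvexPoly(m,cv2.convexHull((q*16).astype(np.int32)),255,shift=4)
    return cv2.resize(m,(640,480),interpolation=cv2.INTER_AREA)/255.
def fit(masks,parts,p0,step):
    f=lambda p:sum(np.abs(render(n,parts,p)-m).sum()/m.sum() for n,m in masks.items())
    S=np.vstack([p0]+[np.array(p0)+np.diag(step)[i] for i in range(3)])
    r=minimize(f,p0,method="Nelder-Mead",options=dict(initial_simplex=S,xatol=.001,fatol=1e-4));return r.x,r.fun
E
cat > m.py <<'E'
from h import *
I={n:cv2.imread(f"pics/{n}0.png") for n in C}
print("cams",[(-cv2.Rodrigues(c["rvec"])[0].T@c["tvec"]).round() for c in C.values()])
def win(m,x,y,w,h): o=np.zeros((480,640));o[y:y+h,x:x+w]=m[y:y+h,x:x+w];return o
def hull(m):
    q=np.argwhere(m)[:,::-1].astype(np.int32);o=np.zeros((480,640),np.uint8);cv2.fillConvexPoly(o,cv2.convexHull(q),1);return o.astype(float)
def blue(i):
    i=i.astype(int);m=((i[...,0]-i[...,2])>45).astype(np.uint8);return m
R={"top":(165,235,80,60),"scene":(405,320,75,95)}
M={n:win(blue(I[n]),*R[n]) for n in C}
for n in C: print(n,M[n].sum())
H={n:hull(cv2.morphologyEx(M[n],cv2.MORPH_OPEN,np.ones((2,2)))) for n in C}
p0=list(back("top",[[204,267]],30)[0][:2])
for names in(["top"],["scene"],["top","scene"]):
  print("rack",names,min((fit({n:H[n] for n in names},[box(-26,26,-59,59,0,30)],p0+[a],[8,8,.2]) for a in(-.4,.4)),key=lambda r:r[1]))
dark=lambda i,t:(i.max(2)<t).astype(float)
R={"top":(429,242,28,29),"scene":(270,176,26,24)}
for n in C:
  x,y,w,h=R[n];g=I[n][y:y+h,x:x+w].max(2);print(n);print("\n".join(" ".join("%3d"%v for v in r) for r in g))
E
python3 m.py
```

```text
cams [array([782., 585., 516.]), array([ 249.,   31., 1297.])]
scene 2484.0
top 412.0
rack ['top'] (array([ 4.22025653e+02,  2.59368406e+02, -4.14750009e-01]), np.float64(0.30151139789902254))
rack ['scene'] (array([ 4.20940729e+02,  2.61915509e+02, -4.00857783e-01]), np.float64(0.25967724669485626))
rack ['top', 'scene'] (array([ 4.21420255e+02,  2.61505787e+02, -4.02067247e-01]), np.float64(0.5700808438062337))
scene
165 163 164 163 164 165 165 165 166 164 163 164 164 165 166 164 165 164 158 154 150 150 150 149 148 147
166 164 164 164 163 165 166 166 166 165 165 164 164 161 157 155 155 153 149 147 143 144 147 149 150 148
165 165 165 166 165 165 165 167 165 162 159 153 148 139 129 123 121 117 112 110 109 121 137 148 150 148
166 167 166 165 165 164 160 155 150 144 135 121 110  97  84  76  72  68  61  58  61  92 133 152 152 150
167 166 166 164 165 158 140 121 110 102  91  76  61  48  40  36  31  28  22  19  33  82 132 156 157 153
166 166 166 165 164 154 121  82  59  52  45  33  24  19  13  13  11  10   9  10  25  77 129 155 158 156
166 166 166 166 164 152 115  66  27  18  15  12  12  
[... 4370 characters left out ...]
  99 111 117 116 110 107 109
109 116 119 118 119 118 119 116 109  94  78  68  61  51  47  49  54  63  74  97 108 115 118 119 117 113 108 107
 94 110 115 119 119 119 118 118 116 113 110 104  94  80  74  77  85  98 107 113 118 118 118 116 109 108 113 108
 77  96 110 118 119 120 120 118 119 119 119 118 114 108 107 110 110 114 118 118 118 118 117 115 104  99 105 101
 71  78  98 110 118 118 119 119 119 117 119 119 119 118 119 118 117 118 118 116 118 116 111 112 112 106 102  89
 72  73  79  96 110 117 119 118 117 117 117 118 118 118 117 116 115 116 115 107 111 114 106 110 109 100  87  78
 73  71  73  81  93 107 115 117 118 119 116 112 113 116 109 112 110 106 108 101 100 111 113 109  97  85  76  72
```

```bash
sed -i '/^def blue/,$d' m.py
cat >> m.py <<'E'
def cc(m,seed):
    l=cv2.connectedComponents(m.astype(np.uint8),connectivity=4)[1];v=l[seed[1],seed[0]];assert v;return (l==v)
def blue(i):
    i=i.astype(float);return i[...,0]>1.6*i[...,2]+8
S={"top":(200,262),"scene":(428,385)}
H={n:hull(cc(blue(I[n]),S[n])) for n in C}
for n in C:
    q=np.argwhere(H[n]);print(n,H[n].sum(),q.min(0),q.max(0))
p0=list(back("top",[[204,267]],30)[0][:2])
for names in(["top"],["scene"],["top","scene"]):
  print("rack",names,min((fit({n:H[n] for n in names},[box(-26,26,-59,59,0,30)],p0+[a],[8,8,.2]) for a in(-.4,.4)),key=lambda r:r[1]))
R={"top":(430,244,25,25),"scene":(272,177,23,24)}
K={n:win(I[n].max(2)<80,*R[n]) for n in C}
p0=list(back("top",[[443.4,256.4]],62)[0][:2])
parts=[box(-18,18,-5,5,62,90),cyl(22,55,62)]
for names in(["top"],["scene"],["top","scene"]):
  rs=sorted((fit({n:K[n] for n in names},parts,p0+[a],[6,6,.2]) for a in np.arange(0,3.1,.4)),key=lambda r:r[1])
  for r in rs[:4]: print("key",names,r[0].round(2),round(r[1],3))
for px in([301.2,168.8],[343.2,167.2]): print("beam",back("top",[px],100)[0].round(1))
print("rail",back("top",[[230.5,172.5],[230.5,190],[412.8,164.3],[412.8,181.8]],36).round(1))
cv2.imwrite("pics/m3.png",crop(I["scene"],185,205,150,200,3))
E
python3 m.py
```

```text
cams [array([782., 585., 516.]), array([ 249.,   31., 1297.])]
scene 3158.0 [329 413] [405 473]
top 1201.0 [247 175] [286 230]
rack ['top'] (array([ 4.24345268e+02,  2.62725503e+02, -3.90161012e-01]), np.float64(0.1096145369055199))
rack ['scene'] (array([ 4.23845222e+02,  2.60055075e+02, -4.05839556e-01]), np.float64(0.060611705100026086))
rack ['top', 'scene'] (array([ 4.23734467e+02,  2.60301735e+02, -4.06811684e-01]), np.float64(0.1755722828591112))
key ['top'] [ 449.12 -270.36    0.57] 0.11
key ['top'] [ 449.29 -270.31    0.81] 0.111
key ['top'] [ 449.68 -270.95    0.6 ] 0.111
key ['top'] [ 449.25 -271.      0.53] 0.112
key ['scene'] [ 448.27 -275.39    0.48] 0.293
key ['scene'] [ 449.63 -274.89    2.05] 0.296
key ['scene'] [ 449.07 -275.35    1.96] 0.297
key ['scene'] [ 4.4976e+02 -2.7326e+02  4.2000e-01] 0.297
key ['top', 'scene'] [ 449.75 -271.25    0.46] 0.421
key ['top', 'scene'] [ 449.75 -271.65    0.48] 0.425
key ['top', 'scene'] [ 4.4987e+02 -2.7089e+02  4.1000e-01] 0.428
key ['top', 'scene'] [ 449.74 -271.4     2.1 ] 0.466
beam [630.6  44.1 100. ]
beam [635.9 -47.6 100. ]
rail [[ 639.   206.1   36. ]
 [ 597.7  204.5   36. ]
 [ 666.4 -212.6   36. ]
 [ 624.5 -211.9   36. ]]
```

View pics/m3.png

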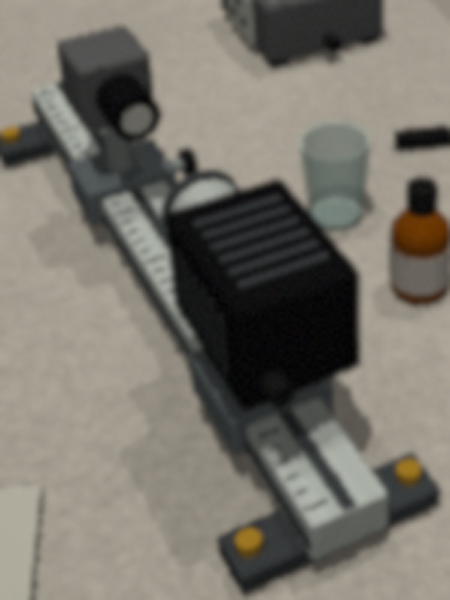

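The scene view shows the snout face at about (231,244) and the rail's near end at about (300,375). The top view's dial ticks and light stripe suggest the key bar's yaw is about −0.44. I'll check that with a blurred-render scan and fit the photometer in both views.

```bash
cat > m2.py <<'E'
from h import *
I={n:cv2.imread(f"pics/{n}0.png") for n in C}
g=I["scene"].max(2).astype(float)
x,y,w,h=274,177,20,12
obs=np.clip((150-g[y:y+h,x:x+w])/142,0,1)
b=box(-18,18,-5,5,62,90)
res=[]
for a in np.arange(-1.6,1.6,.1):
  best=min((np.abs(cv2.GaussianBlur(render("scene",[b,cyl(22,55,62)],[449.5+dx,-271.3+dy,a]),(0,0),.8)[y:y+h,x:x+w]-obs).mean(),dx,dy) for dx in(-3,0,3) for dy in(-4,-2,0,2,4))
  res.append((best[0].round(4),a.round(2),best[1:]))
print(*sorted(res)[:8],sep="\n")
c=np.array([185,205]);s=lambda u,v:np.array([u,v])/3+c-.33
u=lambda a,b:np.array([a,b])/4+[219.6,139.6]
L=[("top",(0,45,100),u(324,116)),("top",(0,-45,100),u(494,109)),
("top",(0,210,36),u(42,166)),("top",(0,-210,36),u(771,132)),
("scene",(0,-45,100),s(138,118)),("scene",(0,210,36),s(347,508)) ]
from scipy.optimize import least_squares
f=lambda p,v=None:np.concatenate([(proj(n,place(np.array([P],float),p))[0]-q) for n,P,q in L if v in(None,n)])
for v in(None,"top","scene"):
    r=least_squares(f,[632,-3,.06],args=(v,));print(v,r.x.round(3),r.fun.round(1))
E
python3 m2.py
```

```text
(np.float64(0.1102), np.float64(0.4), (3, 4))
(np.float64(0.1122), np.float64(0.5), (3, 4))
(np.float64(0.1259), np.float64(0.3), (3, 4))
(np.float64(0.1385), np.float64(0.6), (3, 4))
(np.float64(0.1393), np.float64(0.2), (3, 4))
(np.float64(0.1465), np.float64(-1.1), (3, 4))
(np.float64(0.1495), np.float64(-1.2), (3, 4))
(np.float64(0.1534), np.float64(-0.4), (3, 4))
None [ 6.34199e+02 -2.02900e+00  6.20000e-02] [ 1.2 -0.2 -0.2 -0.1 -0.5 -1.1  0.2 -0.3  0.4 -0.4  0.7  0.2]
top [ 6.3325e+02 -1.7160e+00  6.6000e-02] [ 1.   0.3 -0.4  0.2 -0.7 -0.3  0.  -0.3]
scene [ 6.34912e+02 -2.36200e+00  6.10000e-02] [-0.1 -0.4  0.1  0.2]
```

Call:
apply_moves --pt "0.04 0 0 0 0 0" --pt "0.08 0 0 0 0 0" --pt "0.12 0 0 0 0 0" --pt "0.15 0 0 0 0 0" --pt "0.15 0 0 0 0 0" --hand 60

```text
time_s: 1.12
position: [292.1, -573.2, 231.3]
orientation: [[0.973, 0.231, 0.002], [0.231, -0.973, 0.001], [0.002, -0.0, -1.0]]
contact_force: [-0.2, -0.1, -0.5]
gripper_width: 51.1
grasp_force: 0.0
```

```bash
cat > m3.py <<'E'
from h import *
I={n:cv2.imread(f"pics/{n}0.png") for n in C}
W={"scene":(266,170,36,34),"top":(425,238,36,34)}
out=[]
for n in C:
  x,y,w,h=W[n];im=crop(I[n],x,y,w,h,11);im=cv2.convertScaleAbs(im,alpha=3 if n=="top" else 2.5)
  o=im.copy()
  for a,col in((-.44,(0,255,0)),(.45,(0,0,255))):
    for P in(box(-18,18,-5,5,90,90),):
      q=(proj(n,place(P,[449.5,-271.3,a]))-[x,y]+.5)*11
      cv2.polylines(o,[cv2.convexHull(q.astype(np.float32)).astype(int)],True,col,1)
  for z,r in((62,22),(55,22)):
      q=(proj(n,place(cyl(r,z,z),[449.5,-271.3,0]))-[x,y]+.5)*11
      cv2.polylines(o,[cv2.convexHull(q.astype(np.float32)).astype(int)],True,(255,255,0),1)
  out.append(np.hstack([im,o]))
im=cv2.resize(np.vstack(out),None,fx=.8,fy=.8,interpolation=cv2.INTER_AREA);print(im.shape)
cv2.imwrite("pics/k1.png",im)
E
python3 m3.py
```

```text
(598, 634, 3)
```

View pics/k1.png

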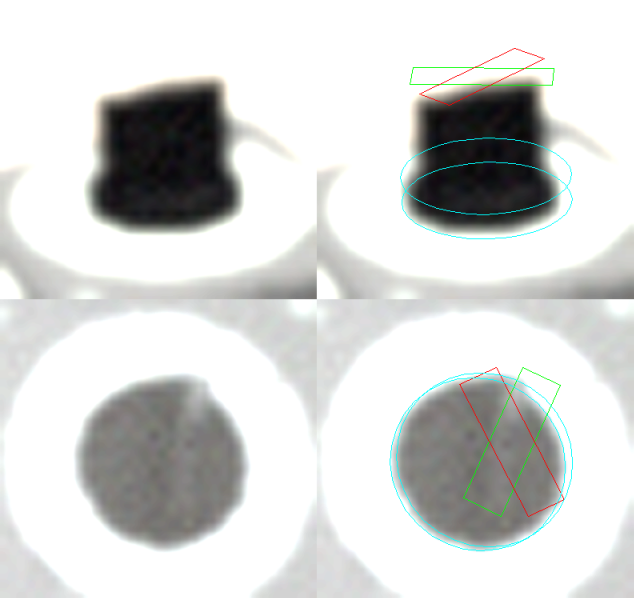

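The key's top edge and lit side put the bar's yaw at about −0.15, with the axis near (450,−271). I'll go above it with the tool turned half round, so that the whole wind fits in one grasp.

Call:
apply_moves --pt "0.028 -0.032 0 0 0 -0.12" --pt "0.056 -0.064 0 0 0 -0.24" --pt "0.084 -0.096 0 0 0 -0.36" --pt "0.112 -0.128 0 0 0 -0.48" --pt "0.14 -0.16 0 0 0 -0.6" --pt "0.168 -0.192 0 0 0 -0.72" --pt "0.196 -0.224 0 0 0 -0.84" --pt "0.2235 -0.257 0 0 0 -0.96" --pt "0.2235 -0.257 0 0 0 -1.08" --pt "0.2235 -0.257 0 0 0 -1.2" --pt "0.2235 -0.257 0 0 0 -1.32" --pt "0.2235 -0.257 0 0 0 -1.44" --pt "0.2235 -0.257 0 0 0 -1.56" --pt "0.2235 -0.257 0 0 0 -1.68" --pt "0.2235 -0.257 0 0 0 -1.8" --pt "0.2235 -0.257 0 0 0 -1.92" --pt "0.2235 -0.257 0 0 0 -2.04" --pt "0.2235 -0.257 0 0 0 -2.16" --pt "0.2235 -0.257 0 0 0 -2.28" --pt "0.2235 -0.257 0 0 0 -2.4"

```text
time_s: 2.78
position: [446.6, -274.5, 231.4]
orientation: [[-0.874, 0.487, 0.0], [0.487, 0.874, -0.0], [-0.0, -0.0, -1.0]]
contact_force: [0.5, -0.6, 0.2]
gripper_width: 51.2
grasp_force: 0.0
```

```bash
cat > m4.py <<'E'
from h import *
I={n:cv2.imread(f"pics/{n}0.png") for n in C}
g=I["scene"].max(2).astype(float);x,y,w,h=272,174,24,22
obs=np.clip((130-g[y:y+h,x:x+w])/122,0,1)
def f(p): return np.abs(cv2.GaussianBlur(render("scene",[box(-18,18,-5,5,62,90),cyl(p[3],55,62)],p),(0,0),.9)[y:y+h,x:x+w]-obs).mean()
for a in(-.9,-.5,-.15,.2,.5,1.):
    r=minimize(f,[452,-268,a,21],method="Nelder-Mead",options=dict(initial_simplex=[[452,-268,a,21],[458,-268,a,21],[452,-260,a,21],[452,-268,a+.2,21],[452,-268,a,18]],maxiter=150));print(r.x.round(2),r.fun.round(4))
s=get_state();print(s["position"],s["orientation"].round(4).tolist(),s["joint_pos"].round(1))
E
python3 m4.py
```

```text
[ 455.02 -259.46   -1.14   17.6 ] 0.0838
[ 4.5615e+02 -2.5874e+02  3.3000e-01  1.4770e+01] 0.0601
[ 4.5515e+02 -2.5988e+02  3.9000e-01  1.7350e+01] 0.0588
[ 4.5573e+02 -2.5926e+02  3.5000e-01  1.7020e+01] 0.0589
[ 4.5562e+02 -2.5928e+02  3.6000e-01  1.7210e+01] 0.0593
[ 4.5530e+02 -2.5987e+02  3.5000e-01  1.7230e+01] 0.059
[ 446.60528508 -274.54805343  231.42277192] [[-0.8736, 0.4867, 0.0], [0.4867, 0.8736, -0.0004], [-0.0002, -0.0003, -1.0]] [ -39.7  -11.   105.7   -0.    85.3 -100.6]
```

Call:
apply_moves --pt "0 0 0 0 0 -0.12" --pt "0 0 0 0 0 -0.24" --pt "0 0 0.03 0 0 -0.36" --pt "0 0 0.06 0 0 -0.42" --pt "0 0 0.09 0 0 -0.42" --pt "0 0 0.11 0 0 -0.42" --pt "0 0 0.125 0 0 -0.42" --pt "0 0 0.14 0 0 -0.42" --pt "0 0 0.15 0 0 -0.42" --pt "0 0 0.158 0 0 -0.42" --pt "0 0 0.163 0 0 -0.42" --pt "0 0 0.163 0 0 -0.42"

```text
time_s: 3.78
position: [446.5, -274.0, 67.5]
orientation: [[-0.996, 0.094, -0.001], [0.094, 0.996, 0.001], [0.001, 0.001, -1.0]]
contact_force: [-0.5, 0.1, 0.5]
gripper_width: 51.2
grasp_force: 0.0
```

Call:
apply_moves --pt "0 0 0 0 0 0" --pt "0 0 0 0 0 0" --pt "0 0 0 0 0 0" --pt "0 0 0 0 0 0" --pt "0 0 0 0 0 0" --pt "0 0 0 0 0 0" --hand 0 --newtons 25

```text
time_s: 4.28
position: [447.9, -270.5, 69.5]
orientation: [[-0.996, 0.094, 0.001], [0.094, 0.996, 0.008], [-0.0, 0.008, -1.0]]
contact_force: [0.4, 15.0, 9.6]
gripper_width: 9.4
grasp_force: 27.8
```

Call:
apply_moves --pt "-0.0015 0.002 -0.001 0 0 0" --pt "-0.003 0.004 -0.002 0 0 0" --pt "-0.003 0.004 -0.002 0 0 0" --pt "-0.003 0.004 -0.002 0 0 0" --newtons 40

```text
time_s: 4.62
position: [448.1, -270.2, 69.7]
orientation: [[-0.996, 0.093, -0.006], [0.093, 0.996, 0.0], [0.006, -0.0, -1.0]]
contact_force: [-7.5, -0.4, 0.9]
gripper_width: 9.2
grasp_force: 42.7
```

Run:
```python
from cell import get_state
s=get_state();print({k:s[k].round(2).tolist() if hasattr(s[k],'round') else s[k] for k in s})
```

```text
{'time_s': 4.6167, 'joint_pos': [-39.14, -1.55, 113.31, -0.21, 68.5, -123.73], 'dq': [-0.07, 0.05, 0.08, 0.3, 0.02, -0.05], 'tau': [2.44, -32.41, -35.78, 1.26, -1.28, -0.03], 'position': [448.11, -270.22, 69.7], 'orientation': [[-1.0, 0.09, -0.01], [0.09, 1.0, 0.0], [0.01, -0.0, -1.0]], 'contact_force': [-7.47, -0.38, 0.85], 'wrist_torque': [-0.14, 1.09, -0.07], 'grasp_force': 42.66676425933838, 'gripper_width': 9.232405866100414}
```

Call:
apply_moves --pt "0 0 0 0 0 0.1" --pt "0 0 0 0 0 0.2" --pt "0 0 0 0 0 0.3" --pt "0 0 0 0 0 0.4" --pt "0 0 0 0 0 0.5" --pt "0 0 0 0 0 0.6" --pt "0 0 0 0 0 0.7" --pt "0 0 0 0 0 0.8" --pt "0 0 0 0 0 0.9" --pt "0 0 0 0 0 1.0" --pt "0 0 0 0 0 1.1" --pt "0 0 0 0 0 1.2" --pt "0 0 0 0 0 1.3" --pt "0 0 0 0 0 1.4" --pt "0 0 0 0 0 1.5" --pt "0 0 0 0 0 1.5"

```text
time_s: 5.95
position: [450.5, -268.0, 69.7]
orientation: [[0.026, 1.0, 0.0], [1.0, -0.026, 0.005], [0.005, 0.0, -1.0]]
contact_force: [1.9, 6.6, -2.2]
gripper_width: 9.3
grasp_force: 42.4
```

Run:
```python
from cell import get_state
s=get_state();print(s["wrist_torque"].round(2),s["contact_force"].round(1),s["joint_pos"].round(1))
```

```text
[ 1.08 -0.41 -0.14] [ 1.9  6.6 -2.2] [-39.   -1.5 113.3   0.3  68.4 -37.6]
```

Call:
apply_moves --pt "0 0 0 0 0 0.1" --pt "0 0 0 0 0 0.2" --pt "0 0 0 0 0 0.3" --pt "0 0 0 0 0 0.4" --pt "0 0 0 0 0 0.5" --pt "0 0 0 0 0 0.6" --pt "0 0 0 0 0 0.7" --pt "0 0 0 0 0 0.8" --pt "0 0 0 0 0 0.9" --pt "0 0 0 0 0 1.0" --pt "0 0 0 0 0 1.1" --pt "0 0 0 0 0 1.15" --pt "0 0 0 0 0 1.15"

```text
time_s: 7.03
position: [452.7, -269.5, 69.8]
orientation: [[0.923, 0.385, 0.007], [0.385, -0.923, 0.001], [0.007, 0.002, -1.0]]
contact_force: [11.8, 1.2, -10.9]
gripper_width: 9.0
grasp_force: 41.1
```

Run:
```python
from cell import get_state
s=get_state();print(s["wrist_torque"].round(2),s["contact_force"].round(1),s["joint_pos"].round(1))
```

```text
[ 0.28 -1.85 -0.04] [ 11.8   1.2 -10.9] [-39.   -1.5 113.2   0.3  68.   28.2]
```

Call:
apply_moves --pt "0 0 0 0 0 0.06" --pt "0 0 0 0 0 0.12" --pt "0 0 0 0 0 0.18" --pt "0 0 0 0 0 0.24" --pt "0 0 0 0 0 0.3" --pt "0 0 0 0 0 0.3"

```text
time_s: 7.53
position: [452.9, -270.2, 69.8]
orientation: [[0.995, 0.095, 0.007], [0.095, -0.995, -0.001], [0.007, 0.001, -1.0]]
contact_force: [12.7, -1.0, -12.5]
gripper_width: 8.9
grasp_force: 40.9
```

Run:
```python
from cell import get_state
s=get_state();print(s["wrist_torque"].round(2),s["contact_force"].round(1),s["joint_pos"].round(1),s["tau"].round(2))
```

```text
[-0.14 -1.92 -0.04] [ 12.7  -1.  -12.5] [-39.   -1.4 113.2   0.3  67.9  45.4] [ -2.76 -36.74 -33.53  -1.71   2.69   0.33]
```

Call:
apply_moves --pt "0 0 0 0 0 0.06" --pt "0 0 0 0 0 0.12" --pt "0 0 0 0 0 0.18" --pt "0 0 0 0 0 0.24" --pt "0 0 0 0 0 0.3" --pt "0 0 0 0 0 0.3"

```text
time_s: 8.03
position: [452.9, -270.9, 69.8]
orientation: [[0.979, -0.203, 0.008], [-0.203, -0.979, -0.002], [0.008, 0.001, -1.0]]
contact_force: [12.5, -3.5, -14.1]
gripper_width: 9.4
grasp_force: 40.7
```

Run:
```python
from cell import get_state
s=get_state();print(s["wrist_torque"].round(2),s["contact_force"].round(1),s["joint_pos"].round(1),s["tau"].round(2))
```

```text
[-0.55 -1.98 -0.04] [ 12.5  -3.5 -14.1] [-39.1  -1.4 113.2   0.2  67.8  62.6] [ -1.6  -37.19 -33.3   -1.23   3.12   0.33]
```

Call:
apply_moves --pt "0 0 0 0 0 0.06" --pt "0 0 0 0 0 0.12" --pt "0 0 0 0 0 0.18" --pt "0 0 0 0 0 0.24" --pt "0 0 0 0 0 0.3" --pt "0 0 0 0 0 0.3"

```text
time_s: 8.53
position: [452.8, -271.1, 70.1]
orientation: [[0.881, -0.473, 0.006], [-0.473, -0.881, -0.005], [0.008, 0.002, -1.0]]
contact_force: [13.2, -4.1, -11.9]
gripper_width: 9.1
grasp_force: 143.1
```

Run:
```python
from cell import get_state
s=get_state();print(s["wrist_torque"].round(2),s["contact_force"].round(1),s["joint_pos"].round(1),s["tau"].round(2))
```

```text
[-0.54 -1.95  3.6 ] [ 13.2  -4.1 -11.9] [-39.   -1.5 113.2  -0.   67.8  79.2] [ -5.24 -36.52 -32.88   0.12   3.05   3.96]
```

Call:
apply_moves --pt "0 0 0 0 0 0" --pt "0 0 0 0 0 0" --pt "0 0 0 0 0 0" --pt "0 0 0 0 0 -0.02" --pt "0 0 0 0 0 -0.02"

```text
time_s: 8.95
position: [452.8, -271.1, 70.1]
orientation: [[0.891, -0.453, 0.006], [-0.453, -0.891, -0.005], [0.008, 0.002, -1.0]]
contact_force: [11.7, -4.3, -12.8]
gripper_width: 9.5
grasp_force: 133.6
```

Call:
apply_moves --pt "0 0 0 0 0 0" --pt "0 0 0 0 0 0" --pt "0 0 0 0 0 0" --pt "0 0 0 0 0 0" --pt "0 0 -0.03 0 0 0" --pt "0 0 -0.06 0 0 0" --pt "0 0 -0.1 0 0 0" --pt "0 0 -0.14 0 0 0" --pt "0 0 -0.16 0 0 0" --pt "0 0 -0.16 0 0 0" --hand 60 --newtons 25

```text
time_s: 9.78
position: [452.9, -272.7, 238.3]
orientation: [[0.886, -0.464, 0.01], [-0.464, -0.886, -0.008], [0.013, 0.002, -1.0]]
contact_force: [0.6, 0.2, 0.1]
gripper_width: 51.3
grasp_force: 0.0
```

Run:
```python
from cell import get_state
s=get_state();print(s["wrist_torque"].round(2),s["position"],s["orientation"].round(4).tolist(),s["joint_pos"].round(1))
```

```text
[-0.03  0.01 -0.01] [ 452.87773647 -272.66775794  238.32072101] [[0.8856, -0.4643, 0.0101], [-0.4643, -0.8857, -0.008], [0.0127, 0.0024, -0.9999]] [-39.1 -11.1 105.1   0.   85.2  78.5]
```

Call:
apply_moves --pt "-0.019 -0.0306 0 0 0 -0.11" --pt "-0.038 -0.0611 0 0 0 -0.22" --pt "-0.057 -0.0917 0 0 0 -0.33" --pt "-0.0758 -0.1223 0 0 0 -0.44" --pt "-0.0947 -0.1529 0 0 0 -0.55" --pt "-0.1137 -0.1834 0 0 0 -0.66" --pt "-0.1326 -0.214 0 0 0 -0.77" --pt "-0.1516 -0.2446 0 0 0 -0.88" --pt "-0.1705 -0.2752 0 0 0 -0.99" --pt "-0.1895 -0.3057 0 0 0 -1.1" --pt "-0.2084 -0.3363 0 0 0 -1.21" --pt "-0.2274 -0.3669 0 0 0 -1.32" --pt "-0.22 -0.33 0 0 0 -1.43" --pt "-0.22 -0.33 0 0 0 -1.54" --pt "-0.22 -0.33 0 0 0 -1.648" --pt "-0.22 -0.33 0 0 0 -1.648"

```text
time_s: 11.12
position: [407.8, 124.4, 229.5]
orientation: [[0.392, 0.92, -0.001], [0.92, -0.392, -0.0], [-0.0, -0.001, -1.0]]
contact_force: [0.2, -0.2, -0.4]
gripper_width: 51.3
grasp_force: 0.0
```

```bash
cat > m5.py <<'E'
from h import *
I={n:optics.read_camera(n) for n in C}
for n in C: cv2.imwrite(f"pics/{n}1.png",I[n])
Z=lambda im,n,x,y,w,h,k,al:cv2.convertScaleAbs(crop(im,x,y,w,h,k),alpha=al)
O={n:cv2.imread(f"pics/{n}0.png") for n in C}
a=Z(I["scene"],"scene",266,170,36,34,8,2.5);b=Z(I["top"],"top",425,238,36,34,8,3)
# rack overlay
rk=[424,261,-.402]
def ov(n,x,y,w,h,k):
  o=Z(O[n],n,x,y,w,h,k,1.7)
  def pl(P,col):
    q=(proj(n,place(np.array(P,float),rk))-[x,y]+.5)*k;cv2.polylines(o,[q.astype(int)],True,col,1)
  pl([[-26,-59,30],[26,-59,30],[26,59,30],[-26,59,30]],(0,255,255))
  for z,c in((57,(0,0,255)),(30,(0,255,0))): pl([[-11+i*6.25,j*6.25,z] for i,j in((-1,-1),(1,-1),(1,1),(-1,1))],c)
  return o
c=ov("scene",408,318,72,95,4)[:,:288];d=ov("top",170,240,70,56,4)
d=cv2.copyMakeBorder(d,0,380-224,0,8,cv2.BORDER_CONSTANT)
cv2.imwrite("pics/v1.png",np.hstack([np.vstack([a,b]),np.vstack([c,np.zeros((164,288,3),np.uint8)])[:544],])) 
cv2.imwrite("pics/v1.png",np.vstack([np.hstack([a,b]),np.hstack([c,d])[:, :576]])[:660])
im=cv2.imread("pics/v1.png");cv2.imwrite("pics/v1.png",cv2.resize(im,None,fx=.9,fy=.9))
s=get_state();print(s["position"],s["orientation"].round(4).tolist(),s["joint_pos"].round(1))
E
python3 m5.py
```

```text
[408.19689514 123.8461847  229.78257404] [[0.3969, 0.9179, -0.0007], [0.9179, -0.3969, -0.0], [-0.0003, -0.0006, -1.0]] [  6.9 -26.  117.5   0.   88.5  30.2]
```

View pics/v1.png

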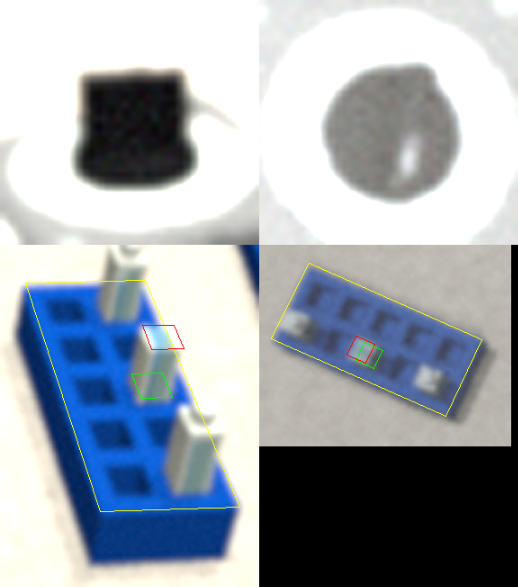

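The key has turned about half a turn to its stop, and the rack overlay fits. Next I'll go above the middle cell.

Call:
apply_moves --pt "0.033 -0.0128 0 0 0 0" --pt "0.066 -0.0256 0 0 0 0" --pt "0.1 -0.0384 0.02 0 0 0" --pt "0.1324 -0.0511 0.05 0 0 0" --pt "0.1324 -0.0511 0.08 0 0 0" --pt "0.1324 -0.0511 0.11 0 0 0" --pt "0.1324 -0.0511 0.12 0 0 0" --pt "0.1324 -0.0511 0.12 0 0 0" --pt "0.1324 -0.0511 0.12 0 0 0" --pt "0.1324 -0.0511 0.12 0 0 0" --hand 40

```text
time_s: 12.05
position: [415.3, 265.9, 112.6]
orientation: [[0.396, 0.918, 0.003], [0.918, -0.396, 0.002], [0.003, 0.003, -1.0]]
contact_force: [0.8, 0.1, 0.1]
gripper_width: 34.2
grasp_force: 0.0
```

Run:
```python
from cell import get_state
s=get_state();print(s["position"],s["orientation"].round(4).tolist())
```

```text
[415.27734548 265.94885092 112.64982877] [[0.3956, 0.9184, 0.0034], [0.9184, -0.3956, 0.0016], [0.0028, 0.0025, -1.0]]
```

Call:
apply_moves --pt "-0.0008 -0.0012 0.02 0 0 0" --pt "-0.0008 -0.0012 0.04 0 0 0" --pt "-0.0008 -0.0012 0.055 0 0 0" --pt "-0.0008 -0.0012 0.066 0 0 0" --pt "-0.0008 -0.0012 0.073 0 0 0" --pt "-0.0008 -0.0012 0.076 0 0 0" --pt "-0.0008 -0.0012 0.076 0 0 0" --pt "-0.0008 -0.0012 0.076 0 0 0"

```text
time_s: 12.72
position: [413.1, 265.8, 35.4]
orientation: [[0.394, 0.919, 0.002], [0.919, -0.394, 0.001], [0.001, 0.001, -1.0]]
contact_force: [0.4, 0.1, 0.4]
gripper_width: 34.1
grasp_force: 0.0
```

Run:
```python
from h import *
im=optics.read_camera("scene");cv2.imwrite("pics/g1.png",crop(im,400,290,110,110,5))
s=get_state();print(s["position"],s["contact_force"])
```

```text
[413.13352164 265.91165896  35.49551132] [ 0.65395006  0.34672681 -1.14834228]
```

View pics/g1.png

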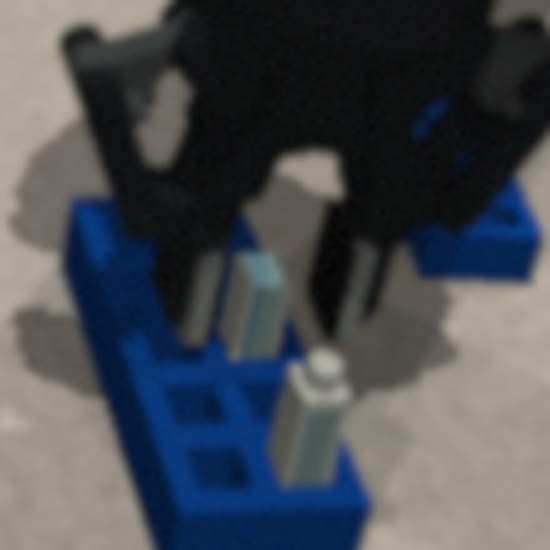

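The cell stands midway between the pads once the different depths are allowed for. I'll close gently.

Call:
apply_moves --pt "0 0 0 0 0 0" --pt "0 0 0 0 0 0" --pt "0 0 0 0 0 0" --pt "0 0 0 0 0 0" --pt "0 0 0 0 0 0" --pt "0 0 0 0 0 0" --hand 0 --newtons 20

```text
time_s: 13.27
position: [413.3, 265.7, 35.1]
orientation: [[0.394, 0.919, 0.002], [0.919, -0.394, 0.0], [0.001, 0.002, -1.0]]
contact_force: [2.5, -1.5, 3.0]
gripper_width: 11.8
grasp_force: 21.6
```

Call:
apply_moves --pt "0 0 -0.003 0 0 0" --pt "0 0 -0.008 0 0 0" --pt "0 0 -0.016 0 0 0" --pt "0 0 -0.026 0 0 0" --pt "0 0 -0.04 0 0 0" --pt "0 0 -0.055 0 0 0" --pt "0 0 -0.075 0 0 0" --pt "0 0 -0.095 0 0 0" --pt "0 0 -0.115 0 0 0" --pt "0 0 -0.13 0 0 0" --pt "0 0 -0.14 0 0 0" --pt "0 0 -0.145 0 0 0" --pt "0 0 -0.145 0 0 0" --pt "0 0 -0.145 0 0 0"

```text
time_s: 14.43
position: [411.6, 265.4, 178.4]
orientation: [[0.394, 0.919, -0.002], [0.919, -0.394, -0.0], [-0.001, -0.001, -1.0]]
contact_force: [-0.4, 0.2, -0.6]
gripper_width: 12.0
grasp_force: 20.8
```

Run:
```python
from cell import get_state
s=get_state();print(s["position"],s["orientation"].round(4).tolist(),s["gripper_width"])
import numpy as np
R=s["orientation"];t=np.array([633.5,-2,182])
print(R.T@(t-s["position"]), np.degrees(np.arctan2(R[1,0],R[0,0])), np.degrees(np.pi/2+.064))
```

```text
[411.56730434 265.39435945 178.42095597] [[0.394, 0.9191, -0.0017], [0.9191, -0.394, -0.0004], [-0.0011, -0.0014, -1.0]] 11.974945200791497
[-158.33646282  309.32411064   -3.85143373] 66.7981012424925 93.66692988883727
```

Call:
apply_moves --pt "-0.004 0.0078 0 0 0 -0.012" --pt "-0.012 0.0234 0 0 0 -0.035" --pt "-0.0237 0.0463 0 0 0 -0.07" --pt "-0.0356 0.0695 0 0 0 -0.105" --pt "-0.0475 0.0928 0 0 0 -0.14" --pt "-0.0594 0.116 0 0 0 -0.176" --pt "-0.0713 0.1392 0 0 0 -0.211" --pt "-0.0831 0.1624 0 0 0 -0.246" --pt "-0.095 0.1856 0 0 0 -0.281" --pt "-0.1069 0.2088 0 0 0 -0.317" --pt "-0.1188 0.232 0 0 0 -0.352" --pt "-0.1306 0.2552 0 0 0 -0.387" --pt "-0.1425 0.2784 0 0 0 -0.422" --pt "-0.151 0.295 0 0 0 -0.448" --pt "-0.156 0.305 0 0 0 -0.464" --pt "-0.1583 0.3093 0 0 0 -0.469" --pt "-0.1583 0.3093 0 0 0 -0.469" --pt "-0.1583 0.3093 0 0 0 -0.469" --pt "-0.1583 0.3093 0 0 0 -0.469"

```text
time_s: 16.02
position: [633.3, -1.0, 178.6]
orientation: [[-0.064, 0.998, -0.001], [0.998, 0.064, 0.0], [0.001, -0.001, -1.0]]
contact_force: [0.6, 0.6, 0.2]
gripper_width: 12.2
grasp_force: 20.8
```

Run:
```python
from h import *
s=get_state();print(s["position"],s["orientation"].round(4).tolist(),s["gripper_width"])
R=s["orientation"];t=np.array([633.5,-2,101])
print(R.T@(t-s["position"]), np.degrees(np.arctan2(R[1,0],R[0,0])))
```

```text
[633.30944354  -1.04093816 178.57265303] [[-0.0645, 0.9979, -0.0015], [0.9979, 0.0645, 0.0005], [0.0005, -0.0015, -1.0]] 12.192728671003897
[-1.01171725  0.24176051 77.57184147] 93.69728587935269
```

Call:
apply_moves --pt "-0.001 0 0.005 0 0 0" --pt "-0.001 0 0.014 0 0 0" --pt "-0.001 0 0.026 0 0 0" --pt "-0.001 0 0.038 0 0 0" --pt "-0.001 0 0.05 0 0 0" --pt "-0.001 0 0.061 0 0 0" --pt "-0.001 0 0.07 0 0 0" --pt "-0.001 0 0.075 0 0 0" --pt "-0.001 0 0.078 0 0 0" --pt "-0.001 0 0.078 0 0 0" --pt "-0.001 0 0.078 0 0 0"

```text
time_s: 16.93
position: [634.5, -2.9, 101.6]
orientation: [[-0.064, 0.998, 0.001], [0.998, 0.064, -0.0], [-0.0, 0.001, -1.0]]
contact_force: [1.0, -0.3, -0.3]
gripper_width: 12.1
grasp_force: 20.8
```

Run:
```python
from h import *
s=get_state();print(s["position"],s["orientation"].round(4).tolist(),s["gripper_width"])
I={n:optics.read_camera(n) for n in C}
for n in C: cv2.imwrite(f"pics/{n}2.png",I[n])
a=cv2.convertScaleAbs(crop(I["scene"],195,205,100,100,6)[:,:440],alpha=1.5)
n="scene"; q=(proj(n,place(np.array([[0,-45,100],[0,45,100],[0,0,100],[0,0,122.5],[0,0,77.5]],float),[633.5,-2,.064]))-[195,205]+.5)*6
for u in q: cv2.circle(a,tuple(u.astype(int)),2,(0,0,255),-1)
b=cv2.convertScaleAbs(crop(I["top"],275,120,90,100,4),alpha=1.8)
n="top"; q=(proj(n,place(np.array([[0,-45,100],[0,45,100],[0,0,100]],float),[633.5,-2,.064]))-[275,120]+.5)*4
for u in q: cv2.circle(b,tuple(u.astype(int)),2,(0,0,255),-1)
b=cv2.copyMakeBorder(b,0,200,0,0,cv2.BORDER_CONSTANT)
cv2.imwrite("pics/f1.png",np.hstack([a,b]))
```

```text
[634.51906149  -2.90368044 101.64999867] [[-0.0639, 0.998, 0.0006], [0.998, 0.0639, -0.0001], [-0.0001, 0.0006, -1.0]] 12.050535758433256
```

View pics/f1.png

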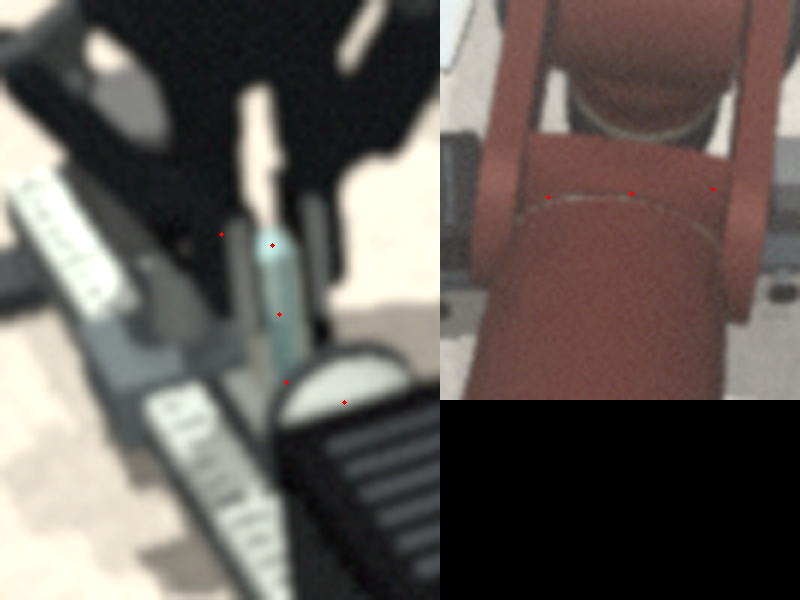

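The picture shows the cell upright between the pads, with its top at (273,245) against a predicted (272,245). It is aligned with the beam and clear of the lens. I'll let it settle and hand in.

Call:
apply_moves --pt "0 0 0 0 0 0" --pt "0 0 0 0 0 0" --pt "0 0 0 0 0 0" --pt "0 0 0 0 0 0" --pt "0 0 0 0 0 0" --pt "0 0 0 0 0 0"

```text
time_s: 17.53
position: [634.2, -2.9, 101.4]
orientation: [[-0.064, 0.998, 0.0], [0.998, 0.064, -0.0], [-0.0, 0.0, -1.0]]
contact_force: [-0.5, -0.1, 0.6]
gripper_width: 12.2
grasp_force: 20.8
```

Run:
```python
from cell import get_state, manip
s=get_state();print(s["position"],s["dq"].round(2),s["grasp_force"])
if abs(s["position"][0]-634)<1.5 and abs(s["position"][2]-101)<3: print(manip.finish_job())
```

```text
[634.19989323  -2.85255054 101.36422254] [-0.09  0.02 -0.02  0.   -0.14 -0.01] 20.75692355632782
the job is handed in; nothing more can be done
None
```

I wound the switch until it hit its stop, then held the bare cell upright and still in the middle of the beam and handed the job in at about 17.5 s; no verdict was returned, and the beam's sideways position is only known to about 1.5 mm.

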